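Set the photometer's filter wheel to amber and lock it with the index pin

TASK

Turn the photometer's filter wheel by its knob until the amber filter stands centred in the window. Then take the red-headed index pin from its parking socket and push it through the brass bush into the wheel; it is a snug fit, so feel your way and never force it (no more than 40 N). Seat its shoulder on the white washer with a firm push of about 20 N, held for a moment, so that the wheel stays locked on amber, and leave the other things on the bench where they are.

Things in the scene. Friction and masses are not known exactly. Their poses are not given: they have to be found in the camera images.
- photometer: light grey bench photometer, stands fast, 240 x 190 mm. Origin on the worktop below the wheel's axis; x axis from the key panel (front) to the optics head (back), z up. Shell top 52 mm high, from x = -112 to 128 mm. The optics head begins at x = 100 mm, 101 mm high; from it a dark cover plate (64 mm wide, top 76 mm high) reaches over the back of the wheel, carrying window and index bush
- wheel: level aluminium filter wheel, 148 mm wide, 62 (its origin) to 70 mm above the worktop, turns both ways; 0.15 N m of friction holds it. Six 26 mm filters 36 mm from the axis; anticlockwise from above: amber (on the wheel's +x axis), green, violet, clear, dark red, blue. Outside each, 60 mm from the axis, an 11.2 mm index hole. Amber is in the window when wheel x and photometer x point alike
- amber_filter (a point): centre of the amber (orange-yellow) filter, 71 mm above the worktop; turns with the wheel
- knob_grip (a point): middle of the black bar knob on the wheel's axis, 110 mm above the worktop. The bar is 52 mm long (along this point's and the wheel's x axis; the white line on its top points to amber), 16 mm wide, 84 to 120 mm above the worktop; nothing else near it is higher than 90 mm except the optics head and the pin
- window (a point): centre of the round window (23 mm, white bezel) in the fixed cover plate, 36 mm from the wheel's axis towards the optics head, 76 mm above the worktop; through it the filter below is seen
- bush_mouth (a point): centre of the mouth of the brass index bush on the cover plate, 60 mm from the wheel's axis, 90 mm above the worktop. 20 mm wide, bore 11.2 mm, 18 mm long, the wheel 2 mm below it. Two spring balls 6 mm below the rim grip the pin: its weight does not carry it home, pushing takes 3 to 9 N. More is felt only if the tip stands on the wheel beside the hole, or the shoulder on the washer
- index_pin: index pin, 60 g: steel shank 10 mm wide, 36 mm long, tapered tip (4 mm wide at the end, full width 9 mm up), red knurled head 18 mm wide, 30 mm high. Origin at the tip's end, z up through the head. Home: shoulder (head's underside) on the bush's washer, tip through the wheel, 54 mm above the worktop. Over 40 N between pin and instrument is forcing
- seat_washer: white nylon washer (20 mm wide, bore 14 mm, 2 mm thick) fast on top of the bush, its top at the bush mouth, 90 mm above the worktop; origin at the centre of its underside. The pin's shoulder is seated on it with a firm push: of the 20 N put on the pin the balls take a part (3 to 7 N), and the washer must get at least 10 N
- pin_head (a point): point on the pin's axis in the red head, 56 mm above the tip, 20 mm above the shoulder, 10 mm below the top
- parking (a point): mouth of the parking socket (bore 13 mm, 39 mm deep; collar 22 mm wide, 8 mm high) on the shell, 90 mm in front and 60 mm to the right of the wheel axis, 60 mm above the worktop; the pin stands here at the start, shoulder on the collar, free to lift out
- slide_box: purple and white box of slides, 60 x 86 x 30 mm; a bystander, origin at the centre of its underside
- culture_dish: closed clear culture dish, 91 mm wide, 16 mm high; a bystander, origin at the centre of its underside
- felt_pen: blue felt pen, 142 mm long, 10 mm thick, lying; a bystander, origin at the centre of its underside
- buffer_bottle: glass screw bottle with a blue cap, 66 mm wide, 135 mm high; a bystander, origin at the centre of its underside
Things that resemble listed ones, but are neither listed nor needed, are in the scene too. What is shaped like the index_pin but pink is not meant.

How it is judged:
By the outcome, as a careful person would: the job done as asked, in the order asked, and still so for the second after the job is handed in, with the robot touching nothing.
It also fails if it takes over 58 s, if anything falls off the work surface, if the arm or the gripper's body presses on something with over 40 N, if the wrist force passes 120 N, or if a joint passes its speed limit or range.

ROBOT

A 6-joint arm with a two-finger parallel gripper is mounted at the origin on a cart in front of the work surface, level with it; the furniture and walls round the work are solid. World frame = base frame: x ahead of the robot, y to its left, z up, the work surface at z = 0. Lengths are in m, angles in degrees, forces in N, time in s.
With the tool pointing down it reaches from about 0.35 to 0.875 m from the base axis. Payload 4.2 kg.
Tool frame: the origin (TCP) lies midway between the tips of the shut fingers; the grasp point (between the pads) lies 19 mm behind it; z points along the fingers, y is the line along which they close (so a half turn about z gives the same grasp; the last joint's range is limited). The gripper opens to 87 mm and grips with 3 to 60 N. Pads are 19 mm wide; open, the fingers measure 117 mm over their backs; the gripper's body (75 mm by 190 mm) begins 51 mm behind the grasp point.
Start: joints at [-50.902, 22.042, 0.453, 0, -68.411, -14.817], TCP at [0.257, -0.57, 0.223] pointing down, gripper open.
Joint ranges: [-179.83, 179.83], [-69.29, 118.12], [-61.27, 80.66], [-181.25, 117.63], [-171.15, -9.14], [-177.46, 177.46]. Speed limits (degrees/s): [159.86, 159.86, 180, 180, 180, 180].

INTERFACE

Orientations are given as a 3x3 rotation matrix whose columns are the frame's x, y, z axes.
In Python, from station import sense, capture, finish_job, silhouettes, landmark_of gives the robot as it stands.
- The arm moves only by the tool step_arm, never from a script. Its arguments are lists of equal length, an entry for each row: "linear": the shift along the tool's x, y, z in mm, a list of three; "delta_rot": the turn, a rotation vector about the tool's x, y, z in rad, a list of three; "grip": the finger opening in mm, from 0 to 87. A call has 1 to 10 rows; each row shifts and turns the commanded pose from where the row before left it, along the tool's axes as they then stand; what a row does not reach is not made up. A row lasts 1/8 s, in which the tool goes at most 62.5 mm and 10.7 degrees, less where a joint would pass 70% of its speed; a pose out of reach is approached as far as the arm can. A call with a gripper value outside its range is refused whole. The fingers move at their own pace and stop on an object; the grip force is fixed at half the most. Time passes only in rows, so rows that do not move let the fingers close. It gives the time, the measured TCP pose, the force, the opening and the grip force at its end, in the units of the state.
- sense(): the state, without advancing time (a new reading comes with each control period).
- capture(name): name is "scene" or "top"; returns a dict with "img" (400x640x3 uint8, red, green, blue), "fx", "fy", "cx", "cy" (pixels), "world_to_cam" (4x4, takes a point from world to camera coordinates). Camera axes: x right, y up, looking along -z (the intrinsics and any distortion apply to the point x, -y, -z); pixel columns grow to the right and rows downward; lengths in m; the calibration is good to about 2 mm. A picture is of the moment at which its call begins. There is no depth.
- finish_job(): hands the job in; it is judged then, once.
Trained networks look in the newest picture that a camera, given by its name, has taken for a name from the list of things; names that differ only in an ending like _2 or _b are one class to them, and where a whole thing is asked for, a point or a joint stands for the part that bears it (a point fixed in the world has none). Each returns a list of dicts, best first, with "score" (0 to 1); they miss things now and then, are a little off and sometimes report something else, mostly with a low value. They report only what shows in the picture. A call takes as long as a camera call. They do not tell look-alikes from the thing itself.
- silhouettes(camera, label): "mask" (400x640 bool, what is visible of it) and "point" ([column, row] in pixels, amid what is visible of it).
- landmark_of(camera, label): "point" ([column, row] in pixels: a listed point, or the origin of a listed thing).
The state is a dict: "time_s": time; "joints": joint angles; "joint_velocities": joint speeds; "effort": joint torques, N m; "tcp_pos": TCP position; "ee_rot": TCP orientation; "wrist_force": force on the tool from outside, world axes, zero at the start; "moment": the same for the moment, N m; "gripper_width": opening from 0.0 (shut) to 1.0 (fully open); "gripper_force": force on a finger pad.
Only numpy, scipy, OpenCV 4.12 (cv2) and the standard library are available. Lean on these libraries where they do the work, as an engineer would, in place of code of your own. Each camera call takes 0.05 s, during which the arm holds its last target. There are 200 camera calls.

## Working session

There is one attempt and no reset: what is moved stays moved. The work goes in short steps, Python scripts to look and compute and a tool call to move; the robot and the scene stay as the last step left them, time stands still between calls to the robot, and variables do not carry over. Pictures are saved under pics/ and viewed, at most 10 in all, crops included, and the job is handed in when it is done.

Besides the shell and the picture viewer there is one more tool, called as name(argument=value, ...) on one line, values as JSON. step_arm: Moves the arm, as the interface text tells. Its arguments: {"type":"object","properties":{"linear":{"type":"array"},"delta_rot":{"type":"array"},"grip":{"type":"array"}},"required":["linear","delta_rot","grip"]}

```bash
mkdir -p pics; ls
cat > h.py <<'E'
import numpy as np, cv2
from station import sense, capture, finish_job, silhouettes, landmark_of
def save(c,n,box=None,s=1):
    im=c["img"][:,:,::-1]
    if box: im=im[box[1]:box[3],box[0]:box[2]]
    cv2.imwrite("pics/"+n,cv2.resize(im,None,fx=s,fy=s,interpolation=cv2.INTER_CUBIC))
def at_z(c,p,z):
    M=np.array(c["world_to_cam"]);R,t=M[:3,:3],M[:3,3]
    d=R.T@np.array([(p[0]-c["cx"])/c["fx"],-(p[1]-c["cy"])/c["fy"],-1]);o=-R.T@t
    return o+d*(z-o[2])/d[2]
def proj(c,P):
    M=np.array(c["world_to_cam"]);q=M[:3,:3]@np.array(P)+M[:3,3]
    return np.array([c["cx"]+c["fx"]*q[0]/-q[2],c["cy"]-c["fy"]*q[1]/-q[2]])
Z=dict(amber_filter=.071,knob_grip=.11,window=.076,bush_mouth=.09,pin_head=.08,index_pin=.024,parking=.06,photometer=0,wheel=.062,seat_washer=.088)
E
python3 - <<'E'
from h import *
s=sense();print({k:np.round(v,3).tolist() for k,v in s.items()})
for n in("top","scene"):
    c=capture(n);save(c,n+"0.png")
    print(n,[k for k in c],c["fx"],c["cx"],c["cy"],np.round(c["world_to_cam"],3).tolist())
    for k in Z:
        for d in landmark_of(n,k)[:4]:
            print(k,round(d["score"],2),np.round(d["point"],1),np.round(at_z(c,d["point"],Z[k]),4))
E
```

```text
pics
{'time_s': 0.0, 'joints': [-50.9, 22.089, 0.378, -0.031, -68.413, -14.817], 'joint_velocities': [0.088, 0.03, 0.073, -0.099, 0.027, -0.056], 'effort': [0.0, -39.067, 18.74, 4.22, 0.011, -0.0], 'tcp_pos': [0.257, -0.569, 0.221], 'ee_rot': [[-0.912, -0.411, -0.001], [-0.411, 0.912, 0.002], [0.0, 0.002, -1.0]], 'wrist_force': [-0.454, -0.676, -0.362], 'moment': [-0.003, -0.029, 0.068], 'gripper_force': 0.0, 'gripper_width': 1.004}
top ['img', 'fx', 'fy', 'cx', 'cy', 'world_to_cam'] 383.07143894652745 316.4719316910602 203.25559478590486 [[-0.014, -1.0, -0.006, 0.045], [0.982, -0.015, 0.19, -0.539], [-0.19, -0.003, 0.982, -1.193], [0.0, 0.0, 0.0, 1.0]]
amber_filter 0.75 [226.4 223.3] [0.4755 0.323  0.071 ]
amber_filter 0.66 [220.8 220.8] [0.4838 0.341  0.071 ]
knob_grip 0.87 [224.8 223.5] [0.4694 0.3185 0.11  ]
bush_mouth 0.63 [227.  209.4] [0.5168 0.3178 0.09  ]
pin_head 0.56 [212.3 288.3] [0.275  0.3578 0.08  ]
pin_head 0.55 [276.7 245. ] [0.4038 0.1621 0.08  ]
pin_head 0.53 [254.1 248.8] [0.393  0.2323 0.08  ]
pin_head 0.45 [281.4 230.7] [0.4482 0.1476 0.08  ]
index_pin 0.61 [220
[... 882 characters left out ...]
4 247.2] [0.5001 0.2961 0.076 ]
bush_mouth 0.84 [216.1 239.7] [0.5266 0.3163 0.09  ]
pin_head 0.69 [279.5 263.3] [0.3826 0.241  0.08  ]
pin_head 0.59 [286.1 266.1] [0.3664 0.2349 0.08  ]
pin_head 0.54 [241.4 363.4] [0.2021 0.4315 0.08  ]
pin_head 0.42 [275.1 257.4] [0.4051 0.2379 0.08  ]
index_pin 0.69 [311.3 264. ] [0.3954 0.1485 0.024 ]
index_pin 0.59 [281.3 280.2] [0.39   0.2343 0.024 ]
index_pin 0.59 [298.  258.8] [0.4294 0.1624 0.024 ]
index_pin 0.5 [255.6 346.1] [0.2641 0.3728 0.024 ]
parking 0.74 [282.5 270.2] [0.3802 0.2359 0.06  ]
photometer 0.66 [234.3 282.8] [0.4698 0.3103 0.    ]
wheel 0.69 [232.7 259.4] [0.4747 0.3052 0.062 ]
seat_washer 0.51 [217.5 242.8] [0.5168 0.318  0.088 ]
```

View pics/top0.png

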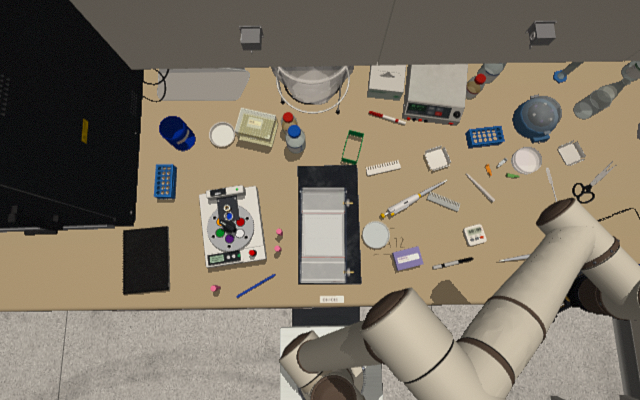

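View pics/scene0.png

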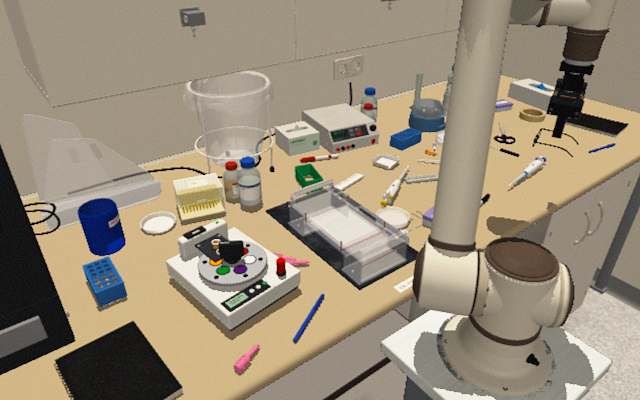

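Top: the photometer is at about (235,228). Pin candidates are the red one standing in the socket at (253,253), and lying pink ones at (279,233), (278,248) and (216,288). By the description I choose (253,253); it also shows in the scene view at (281,268). I'll check it in a close crop.

Run:
```python
from h import *
a=capture("top");b=capture("scene")
x=cv2.resize(a["img"][175:280,190:295],(400,400),interpolation=cv2.INTER_CUBIC)
y=cv2.resize(b["img"][210:325,160:310],(520,400),interpolation=cv2.INTER_CUBIC)[:,:400]
cv2.imwrite("pics/crop1.png",np.hstack([x,y])[:,:,::-1])
```

```text
(no output)
```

View pics/crop1.png

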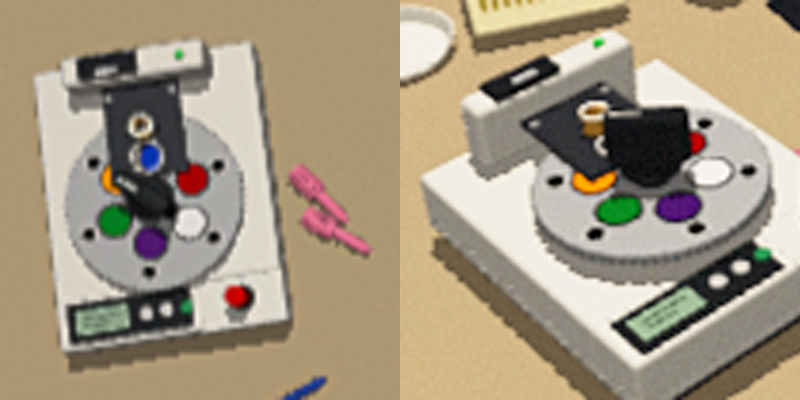

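The crop confirms it: the red-headed pin stands in the socket at crop (238,296), and the pink ones are lying beside it. Blue is near the window. Amber is on the left at (115,180), so the wheel needs about 60° clockwise. Next I'll fit the pose.

```bash
cat >> h.py <<'E'
from scipy.optimize import least_squares
def blob(c,near,test,rad):
    im=cv2.cvtColor(c["img"],cv2.COLOR_RGB2HSV).astype(int)
    yy,xx=np.mgrid[:400,:640]
    m=test(im[...,0],im[...,1],im[...,2])&(np.hypot(xx-near[0],yy-near[1])<rad)
    return (np.array([xx[m].mean(),yy[m].mean()]) if m.any() else None),m.sum()
tests=dict(green=lambda h,s,v:(h>50)&(h<75)&(s>140),violet=lambda h,s,v:(h>125)&(h<155)&(s>100),
 clear=lambda h,s,v:(s<50)&(v>205),red=lambda h,s,v:((h<6)|(h>173))&(s>170)&(v>70),
 amber=lambda h,s,v:(h>11)&(h<24)&(s>190)&(v>150),blue=lambda h,s,v:(h>105)&(h<122)&(s>160))
ang=dict(amber=0,green=60,violet=120,clear=180,red=240,blue=300)
E
cat > fit.py <<'E'
from h import *
def run(axis,th0,yaw0=7,use=("green","violet","clear","red")):
    cams={n:capture(n) for n in("top","scene")}; obs=[]
    for n,c in cams.items():
        for k in use:
            a=np.radians(ang[k]+th0);P=[axis[0]+.036*np.cos(a),axis[1]+.036*np.sin(a),.0705]
            p0=proj(c,P);p,m=blob(c,p0,tests[k],7)
            print(n,k,p0.round(1),None if p is None else p.round(1),m)
            if p is not None and m>15: obs.append((c,k,p,n))
    def res(q,sel=None):
        r=[]
        for c,k,p,n in obs:
            if sel and n!=sel: continue
            a=np.radians(ang[k]+q[2]);r+=list(proj(c,[q[0]+.036*np.cos(a),q[1]+.036*np.sin(a),.0705])-p)
        return r
    for sel in(None,"top","scene"):
        s=least_squares(res,[*axis,th0],args=(sel,),x_scale=[.01,.01,5],loss="soft_l1");print(sel,s.x.round(4),np.round(s.fun,1))
    return cams
E
python3 - <<'E'
from fit import *
cams=run((.467,.314),66)
for n,c in cams.items():
    ax=np.array([.467,.314,0]);yaw=np.radians(7)
    R=np.array([[np.cos(yaw),-np.sin(yaw),0],[np.sin(yaw),np.cos(yaw),0],[0,0,1]])
    p0=proj(c,ax+R@[-.09,-.06,.08]);p,m=blob(c,p0,lambda h,s,v:((h<8)|(h>172))&(s>150)&(v>60),9)
    print(n,"pin",p0,p,m,at_z(c,p,.080))
    for l in("window","bush_mouth","pin_head","knob_grip"):
        for d in landmark_of(n,l)[:2]: print(l,round(d["score"],2),d["point"],at_z(c,d["point"],Z[l]).round(4))
    print("edges")
    m=silhouettes(n,"photometer")
    if m:
        k=m[0]["mask"].astype(np.uint8);print(cv2.minAreaRect(cv2.findContours(k,0,2)[0][0]) if n=="top" else "")
E
```

```text
top green [219.8 232.7] [219.6 232.5] 50
top violet [230.1 237.2] [229.2 238.3] 53
top clear [239.5 230.4] [239.3 232.9] 39
top red [238.5 219.2] [240.1 221.6] 44
scene green [222.7 270. ] [222.6 269.9] 76
scene violet [239.9 267.5] [239.7 269. ] 84
scene clear [247.  257.4] [248.7 258.9] 59
scene red [237.6 249.9] [244. 250.] 5
None [ 0.4635  0.3117 58.2985] [ 0.   0.1 -0.   0.1  0.1 -0.1 -0.1 -0.1 -0.1 -0.   0.  -0.1  0.1  0.3]
top [ 0.4635  0.3117 57.8459] [ 0.  -0.  -0.1  0.1  0.1 -0.  -0.  -0. ]
scene [ 0.4637  0.312  59.0508] [-0.1  0.   0.1 -0.2 -0.   0.2]
top pin [250.44577112 251.46338169] [251.63333333 252.36666667] 30 [0.38214304 0.23974365 0.08      ]
window 0.88 [227.8, 213.8] [0.5051 0.3182 0.076 ]
bush_mouth 0.65 [224.1, 207.5] [0.5231 0.3272 0.09  ]
bush_mouth 0.2 [252.3, 283.7] [0.2871 0.2343 0.09  ]
pin_head 0.63 [267.0, 217.7] [0.4901 0.1932 0.08  ]
pin_head 0.57 [252.1, 250.1] [0.3891 0.2384 0.08  ]
knob_grip 0.77 [226.7, 221.9] [0.4743 0.3128 0.11  ]
edges
((231.392333984375, 225.13845825195312), (77.52171325683594, 61.025089263916016), 82.87498474121094)
scene pin [277.90573636 263.15738077] [280.46428571 264.25892857] 112 [0.37865242 0.24110209 0.08      ]
window 0.74 [220.5, 250.0] [0.5041 0.3185 0.076 ]
bush_mouth 0.71 [215.3, 239.9] [0.527  0.3181 0.09  ]
pin_head 0.55 [243.7, 362.4] [0.2016 0.4275 0.08  ]
pin_head 0.52 [274.1, 256.4] [0.4093 0.2377 0.08  ]
knob_grip 0.85 [229.7, 245.0] [0.4661 0.3119 0.11  ]
edges
```

step_arm(linear=[[-36.7,47.9,0],[-36.7,47.9,0],[-36.7,47.9,0],[-36.7,47.9,0],[-36.7,47.9,0],[-36.7,47.9,0],[-36.7,47.9,0],[-36.7,47.9,0],[-36.7,47.9,0],[-36.7,47.9,0]], delta_rot=[[0,0,0],[0,0,0],[0,0,0],[0,0,0],[0,0,0],[0,0,0],[0,0,0],[0,0,0],[0,0,0],[0,0,0]], grip=[45,45,45,45,45,45,45,45,45,45])

```text
time_s: 3.05
tcp_pos: [0.3948, 0.02, 0.2232]
ee_rot: [[-0.911, -0.412, 0.002], [-0.412, 0.911, 0.001], [-0.002, -0.0, -1.0]]
wrist_force: [0.8, -0.2, 0.6]
gripper_width: 0.515
gripper_force: 0.0
```

step_arm(linear=[[-36.7,47.9,0],[-36.7,47.9,0],[-36.7,47.9,0],[-36.7,47.9,0],[-36.7,47.9,0],[0,0,0],[0,0,0],[0,0,0],[0,0,0],[0,0,0]], delta_rot=[[0,0,0],[0,0,0],[0,0,0],[0,0,0],[0,0,0],[0,0,-0.15],[0,0,-0.15],[0,0,-0.15],[0,0,-0.145],[0,0,0]], grip=[45,45,45,45,45,45,45,45,45,45])

```text
time_s: 4.3
tcp_pos: [0.4634, 0.3117, 0.2226]
ee_rot: [[-0.526, -0.851, 0.0], [-0.851, 0.526, 0.0], [-0.0, -0.0, -1.0]]
wrist_force: [-0.0, 0.1, 1.0]
gripper_width: 0.517
gripper_force: 0.0
```

```bash
cat >> h.py <<'E'
def go(target,yaw=None):
    s=sense();R=np.array(s["ee_rot"]);p=np.array(s["tcp_pos"])
    y=np.degrees(np.arctan2(R[1,1],R[0,1]))
    print("t",s["time_s"],"tcp",p.round(4),"yawY",round(y,2),"tilt z",R[:,2].round(4),"F",np.round(s["wrist_force"],1),"M",np.round(s["moment"],2),"w",round(87*s["gripper_width"],1),"gf",round(s["gripper_force"],1),"j",np.round(s["joints"],1))
    if target is not None: print("tool mm",(R.T@(np.array(target)-p)*1000).round(1), "dz rot rad" ,None if yaw is None else round(-np.radians((yaw-y+90)%180-90),4))
E
python3 -c "
from h import *
go([.4635,.3118,.093],148.3)"
```

```text
t 4.3 tcp [0.4634 0.3117 0.2226] yawY 148.28 tilt z [ 1.e-04  1.e-04 -1.e+00] F [-0.   0.1  1. ] M [0.02 0.02 0.06] w 45.0 gf 0.0 j [ 50.6  15.6  -9.1   0.  -65.4 -82.3]
tool mm [ -0.2  -0.  129.6] dz rot rad -0.0004
```

step_arm(linear=[[0,0,45],[0,0,45],[0,0,25],[0,0,14],[0,0,0],[0,0,0],[0,0,0],[0,0,0],[0,0,0]], delta_rot=[[0,0,0],[0,0,0],[0,0,0],[0,0,0],[0,0,0],[0,0,0],[0,0,0],[0,0,0],[0,0,0]], grip=[45,45,45,45,45,10,10,10,10])

```text
time_s: 5.42
tcp_pos: [0.4648, 0.3111, 0.0942]
ee_rot: [[-0.524, -0.852, 0.003], [-0.852, 0.524, -0.001], [-0.001, -0.003, -1.0]]
wrist_force: [4.7, -2.4, 0.6]
gripper_width: 0.176
gripper_force: 30.0
```

```bash
python3 -c "
from h import *
go([.4635,.3118,.093],96.6)"
```

```text
t 5.425 tcp [0.4648 0.3111 0.0942] yawY 148.4 tilt z [ 2.6e-03 -6.0e-04 -1.0e+00] F [ 4.7 -2.4  0.6] M [-0.7  -1.26 -0.14] w 15.3 gf 30.0 j [ 50.5  22.9 -18.8   0.2 -48.2 -82.2]
tool mm [0.1 1.5 1.2] dz rot rad 0.904
```

step_arm(linear=[[0,-1.5,0],[0,0,0],[0,0,0],[0,0,0],[0,0,0],[0,0,0],[0,0,0],[0,0,0],[0,0,0]], delta_rot=[[0,0,0],[0,0,0.13],[0,0,0.13],[0,0,0.13],[0,0,0.13],[0,0,0.13],[0,0,0.13],[0,0,0.124],[0,0,0]], grip=[10,10,10,10,10,10,10,10,10])

```text
time_s: 6.55
tcp_pos: [0.4651, 0.3106, 0.0942]
ee_rot: [[-0.993, -0.116, 0.001], [-0.116, 0.993, -0.0], [-0.001, -0.0, -1.0]]
wrist_force: [1.8, -2.1, 3.4]
gripper_width: 0.177
gripper_force: 30.0
```

```bash
python3 -c "
from h import *
go([.4635,.3118,.093],96.6)"
```

```text
t 6.55 tcp [0.4651 0.3106 0.0942] yawY 96.64 tilt z [ 9.e-04 -1.e-04 -1.e+00] F [ 1.8 -2.1  3.4] M [-0.78 -0.55 -0.17] w 15.4 gf 30.0 j [ 5.040e+01  2.300e+01 -1.870e+01  1.000e-01 -4.830e+01 -1.338e+02]
tool mm [1.5 1.3 1.2] dz rot rad 0.0008
```

step_arm(linear=[[0,-0.4,0],[0,0,0],[0,0,0],[0,0,-35],[0,0,-35],[30.1,-20.3,0],[30.1,-20.3,0],[30.2,-19.8,0],[0,0,0]], delta_rot=[[0,0,0],[0,0,0],[0,0,0],[0,0,0],[0,0,0],[0,0,0],[0,0,0],[0,0,0],[0,0,0]], grip=[10,40,40,40,40,40,40,40,40])

```text
time_s: 7.68
tcp_pos: [0.3798, 0.2385, 0.1634]
ee_rot: [[-0.993, -0.115, -0.001], [-0.115, 0.993, -0.0], [0.001, -0.0, -1.0]]
wrist_force: [0.7, 1.3, 0.4]
gripper_width: 0.458
gripper_force: 0.0
```

Run:
```python
from fit import *
go([.3823,.2397,.065],96.6)
cams=run((.4635,.3118),6.6,use=("green","violet","clear","red","blue"))
for n,c in cams.items():
    p0=proj(c,[.380,.2405,.08]);p,m=blob(c,p0,lambda h,s,v:((h<8)|(h>172))&(s>150)&(v>60),9)
    print(n,"pin",p,m,None if p is None else at_z(c,p,.080))
x=cv2.resize(cams["top"]["img"][175:275,190:290],(400,400),interpolation=cv2.INTER_CUBIC)
y=cv2.resize(cams["scene"]["img"][215:315,180:280],(400,400),interpolation=cv2.INTER_CUBIC)
cv2.imwrite("pics/crop2.png",np.hstack([x,y])[:,:,::-1])
```

```text
t 7.675 tcp [0.3798 0.2385 0.1634] yawY 96.62 tilt z [-1.3e-03 -4.0e-04 -1.0e+00] F [0.7 1.3 0.4] M [ 0.01 -0.05  0.01] w 39.8 gf 0.0 j [ 5.300e+01  8.100e+00 -2.820e+01 -1.000e-01 -5.370e+01 -1.363e+02]
tool mm [-2.7  0.9 98.4] dz rot rad 0.0003
top green [219.6 222.7] None 0
top violet [220.5 233.9] None 0
top clear [230.8 238.3] None 0
top red [240.2 231.4] [241.4 229.4] 14
top blue [239.1 220.2] [239.5 220.5] 39
scene green [215.2 262.5] [215.5 263.1] 65
scene violet [224.6 270.4] [225.  270.5] 83
scene clear [241.8 267.9] [243.5 268.4] 61
scene red [248.7 257.7] [248.9 258. ] 69
scene blue [239.1 250.3] [242.  250.2] 34
None [0.4618 0.3106 5.8753] [ 0.1  0.3  0.6 -0.5  0.3  0.1 -1.1 -0.2  0.7  0.  -1.9  0.3]
top [0.4626 0.3107 6.3904] [0. 0.]
scene [0.4615 0.3104 5.3273] [ 0.7 -0.5  0.3  0.1 -1.1 -0.1  0.8  0.2 -1.6  0.4]
top pin None 0 None
scene pin [280.53781513 264.79831933] 119 [0.37706072 0.24194288 0.08      ]
```

View pics/crop2.png

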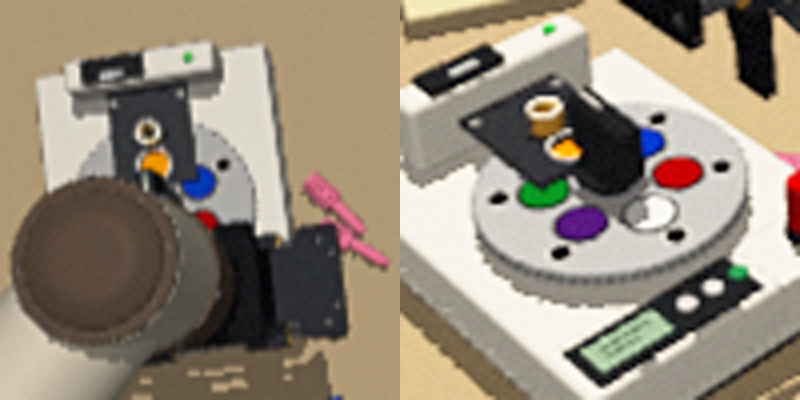

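The amber filter now shows in the window, at top crop (155,165) and scene crop (565,150). The gripper hovers by the red pin, which is at scene crop (795,210). I'll grasp the pin.

step_arm(linear=[[-2.9,1.5,0],[0,0,40],[0,0,35],[0,0,15],[0,0,8],[0,0,0],[0,0,0],[0,0,0],[0,0,0]], delta_rot=[[0,0,0],[0,0,0],[0,0,0],[0,0,0],[0,0,0],[0,0,0],[0,0,0],[0,0,0],[0,0,0]], grip=[40,40,40,40,40,10,10,10,10])

```text
time_s: 8.9
tcp_pos: [0.3846, 0.2409, 0.0662]
ee_rot: [[-0.993, -0.115, 0.0], [-0.115, 0.993, -0.001], [0.0, -0.001, -1.0]]
wrist_force: [2.1, -4.2, 3.3]
gripper_width: 0.195
gripper_force: 30.0
```

```bash
python3 -c "
from h import *
go([.5248,.3171,.150],96.6)"
```

```text
t 8.9 tcp [0.3846 0.2409 0.0662] yawY 96.6 tilt z [ 1.0e-04 -1.5e-03 -1.0e+00] F [ 2.1 -4.2  3.3] M [-1.42 -0.57 -0.04] w 16.9 gf 30.0 j [ 5.270e+01  1.660e+01 -3.480e+01  1.000e-01 -3.870e+01 -1.362e+02]
tool mm [-148.    59.4  -83.9] dz rot rad -0.0
```

step_arm(linear=[[0,-0.8,0],[0,0,-20],[0,0,-40],[0,0,-60],[-49.3,19.8,0],[-49.3,19.8,0],[-49.3,19.8,0],[0,0,0],[0,0,0]], delta_rot=[[0,0,0],[0,0,0],[0,0,0],[0,0,0],[0,0,0],[0,0,0],[0,0,0],[0,0,0],[0,0,0]], grip=[10,10,10,10,10,10,10,10,10])

```text
time_s: 10.02
tcp_pos: [0.5241, 0.3171, 0.1846]
ee_rot: [[-0.993, -0.114, -0.001], [-0.114, 0.993, -0.0], [0.002, -0.0, -1.0]]
wrist_force: [-0.5, -0.2, -0.9]
gripper_width: 0.197
gripper_force: 30.0
```

Run:
```python
from h import *
go([.5248,.3171,.150],96.6)
t=np.array(sense()["tcp_pos"])
for n in("top","scene"):
    c=capture(n); P=[t-[0,0,.042],t-[0,0,.006],t+[0,0,.024]]
    print(n,[proj(c,q).round(1).tolist() for q in P],"bush",proj(c,[.5248-.0017,.3171+.0016,.09]).round(1),
      [(round(d["score"],2),np.round(d["point"],1).tolist()) for d in landmark_of(n,"index_pin")[:3]],
      [(round(d["score"],2),np.round(d["point"],1).tolist(),at_z(c,d["point"],.09).round(4)) for d in landmark_of(n,"bush_mouth")[:2]])
    if n=="scene": save(c,"s3.png",(165,165,285,285),5); print(c["cx"])
```

```text
t 10.025 tcp [0.5241 0.3171 0.1846] yawY 96.56 tilt z [-1.5e-03 -3.0e-04 -1.0e+00] F [-0.5 -0.2 -0.9] M [-0.09 -0.   -0.01] w 17.2 gf 30.0 j [ 4.630e+01  2.250e+01 -4.500e+00 -1.000e-01 -6.310e+01 -1.297e+02]
tool mm [-0.7 -0.1 34.6] dz rot rad -0.0007
top [[223.2, 204.0], [220.2, 201.7], [217.5, 199.6]] bush [226.8 207.4] [(0.65, [280.2, 236.3]), (0.59, [287.6, 238.5]), (0.39, [218.3, 287.6])] [(0.67, [221.2, 208.9], array([0.5187, 0.3361, 0.09  ])), (0.58, [226.2, 214.9], array([0.4994, 0.3198, 0.09  ]))]
scene [[213.6, 220.9], [211.6, 207.0], [209.9, 194.9]] bush [215.8 240.8] [(0.63, [216.8, 218.1]), (0.6, [257.0, 345.0]), (0.54, [309.4, 262.2])] [(0.93, [217.9, 236.8], array([0.5342, 0.3081, 0.09  ]))]
322.99512406531244
```

View pics/s3.png

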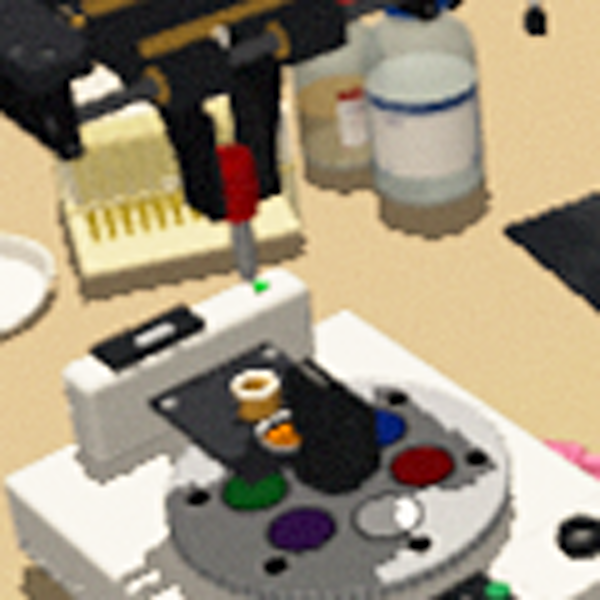

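The pin hangs straight in the fingers, with the head at (212.6,201.6) and the tip at (214.6,220.6). The washer's centre is at (216,242). I'll compare them at their known heights.

Run:
```python
from h import *
c=capture("scene")
i=cv2.cvtColor(c["img"],cv2.COLOR_RGB2HSV).astype(int)
sub=i[190:212,205:222];m=((sub[...,0]<8)|(sub[...,0]>172))&(sub[...,1]>150)&(sub[...,2]>50)
yy,xx=np.nonzero(m);print("head",xx.mean()+205,yy.mean()+190,m.sum())
t=np.array(sense()["tcp_pos"])
print("tip",at_z(c,(214.6,220.6),t[2]-.0422),"head",at_z(c,(xx.mean()+205,yy.mean()+190),t[2]+.009))
# washer/bush: bright or brass pixels, ellipse
sub=i[232:256,208:226];
m=(((sub[...,2]>170)&(sub[...,0]<40)))
for r in sub[...,2]: print(' '.join('%3d'%v for v in r))
print("washer",at_z(c,(216.0,242.2),.09))
```

```text
head 212.02830188679246 200.73584905660377 106
tip [0.52187425 0.31553616 0.14399827] head [0.52104928 0.31546732 0.19519827]
167 158 156 157 161 157 158 162 162 160 166 160 162 158 154 154 158 155
162 159 157 156 163 162 161 168 142 117 112 134 160 159 160 158 156 160
157 159 159 160 161 160 142 117  93  42  81 124 136 148 158 155 155 158
157 163 162 164 147 122  92  58  57  97 166 174 126 107 149 157 157 158
160 165 144 114  91  49  53  55  62  83 120 122  84  65  91 143 165 135
141 120  89  54  48  48  52  66  64  57  62  56  57  58  61  83 113  90
 89  49  51  48  53  52  55  51  54  45  49  53  58  52  41  30  50  90
 60  52  53  57  53 116 226 249 242 249 247 167  55  46  23  16  20  55
 63  58  56  72 223 243 229 227 237 247 250 231 135  61  24  13  25  20
 61  61  53 174 243 217 159 166 178 193 226 254 218  49  29  17  23  28
 64  59  55 198 242 178 124 141 155 181 241 250 171  51  27  20  24  24
 60  56  57 127 215 246 248 244 241 241 238 190 113  58  34  19  20  22
 58  56  56  67 143 203 222 218 211 215 186 146 101  49  26  23  22  24
 58  61  59  59  64 126 159 164 160 157 150 137 100  66  36  22  26  20
 63  63  56  51  63 127 165 159 156 154 149 134  95  52  44  12  20  22
 60  59  60  59  87 144 166 161 158 162 150 144 144 199 178  48  17  23
 62  60  65  61  68  99 130 141 145 135 125 170 169 142 114  33  21  24
 65  62  63  56  38  37  65  65  76 201 198 109  94  73  70  50  23  20
 61  58  60  58  52  50  57  50  88 161 132  48 115 248 253 112  17  22
 61  53  59  62  64  63  59  58 104 114 117 244 247 224 227 143  48  28
 70  60  60  63  66  65  51  40  82 138 173 230 223 179 187 179 128  55
 60  63  57  64  59  53  34  29  42 115 170 184 178 185 190 191 147  44
 60  63  64  70  63  57  41  29  29  53  96 138 162 156 158 151  94  23
 49  61  65  62  52  42  41  33  29  31  32  64  81  75  75  63  32  24
washer [0.51828698 0.32065325 0.09      ]
```

step_arm(linear=[[0,0,35],[0,0,12],[0,0,0]], delta_rot=[[0,0,0],[0,0,0],[0,0,0]], grip=[10,10,10])

```text
time_s: 10.75
tcp_pos: [0.5244, 0.3167, 0.138]
ee_rot: [[-0.993, -0.115, -0.001], [-0.115, 0.993, -0.002], [0.001, -0.001, -1.0]]
wrist_force: [-0.3, 0.2, -1.0]
gripper_width: 0.199
gripper_force: 30.0
```

Run:
```python
from h import *
a=[]
for k in range(4):
    c=capture("scene");a.append(c["img"].astype(float)); go(None)
c["img"]=np.mean(a,0).astype(np.uint8);np.save("c.npy",c,allow_pickle=True)
save(c,"s4.png",(190,195,240,255),10)
t=np.array(sense()["tcp_pos"]);t[2]=.139
print([proj(c,t+[0,0,z]).round(1).tolist() for z in(-.0422,-.0062,.0238)])
```

```text
t 10.8 tcp [0.5251 0.3172 0.139 ] yawY 96.6 tilt z [ 6.e-04 -2.e-04 -1.e+00] F [-0.4  0.2 -0.3] M [-0.   -0.04  0.02] w 17.2 gf 30.0 j [  46.3   24.8   -7.9    0.   -57.3 -129.7]
t 10.85 tcp [0.5254 0.3175 0.1396] yawY 96.6 tilt z [ 1.6e-03  9.0e-04 -1.0e+00] F [-0.1  0.  -0.4] M [-0.   -0.02  0.03] w 17.0 gf 30.0 j [  46.3   24.8   -7.8    0.   -57.3 -129.7]
t 10.9 tcp [0.5254 0.3176 0.1398] yawY 96.6 tilt z [ 0.0019  0.0013 -1.    ] F [-0. -0.  0.] M [ 0.05 -0.11  0.05] w 16.9 gf 30.0 j [  46.3   24.8   -7.8    0.   -57.3 -129.7]
t 10.95 tcp [0.5254 0.3176 0.1399] yawY 96.59 tilt z [ 0.0019  0.0015 -1.    ] F [-1.3  0.2 -1.2] M [-0.    0.01 -0.01] w 17.5 gf 30.0 j [  46.3   24.8   -7.8    0.   -57.3 -129.7]
[[215.5, 237.7], [213.6, 224.4], [212.0, 213.0]]
```

View pics/s4.png

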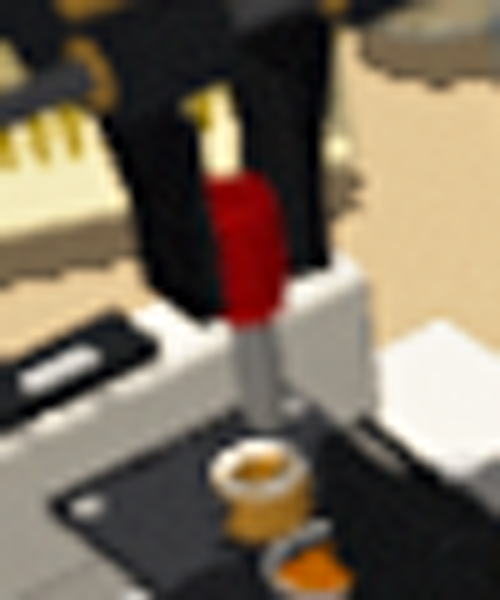

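The tip hangs at crop (262,425) just above the washer, whose hole is at crop (258,467). The pin is slightly right of and behind the hole, so I'll correct by about 2 mm and feel the way down.

step_arm(linear=[[0.3,2,0],[0,0,3],[0,0,2],[0,0,2],[0,0,2],[0,0,0]], delta_rot=[[0,0,0],[0,0,0],[0,0,0],[0,0,0],[0,0,0],[0,0,0]], grip=[10,10,10,10,10,10])

```text
time_s: 11.7
tcp_pos: [0.5241, 0.3189, 0.1293]
ee_rot: [[-0.993, -0.115, -0.0], [-0.115, 0.993, -0.0], [0.0, -0.0, -1.0]]
wrist_force: [0.8, -0.2, -0.7]
gripper_width: 0.196
gripper_force: 30.0
```

Run:
```python
from h import *
go(None)
c=capture("scene");save(c,"s5.png",(190,195,240,255),10);go(None)
```

```text
t 11.7 tcp [0.5241 0.3189 0.1293] yawY 96.58 tilt z [-4.e-04 -4.e-04 -1.e+00] F [ 0.8 -0.2 -0.7] M [-0.03  0.02  0.05] w 17.1 gf 30.0 j [  46.4   25.4   -8.5   -0.   -56.1 -129.8]
t 11.75 tcp [0.5242 0.319  0.1294] yawY 96.58 tilt z [-1.e-04 -2.e-04 -1.e+00] F [ 0.4  0.5 -0.8] M [-0.01 -0.04  0.04] w 17.5 gf 30.0 j [  46.4   25.4   -8.5    0.   -56.2 -129.8]
```

View pics/s5.png

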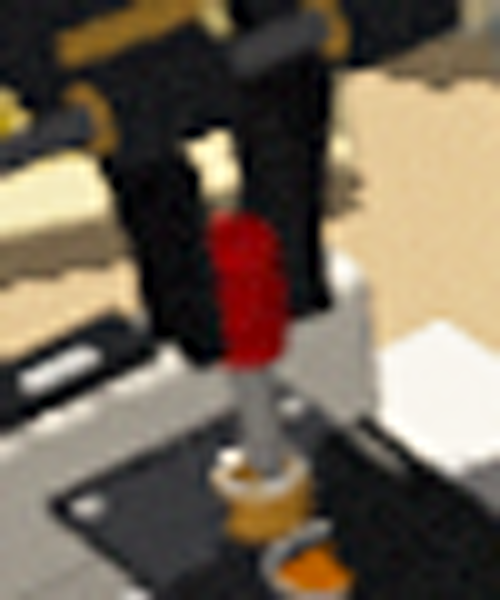

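The tip is already inside the washer mouth at crop (264,465), about 1 mm right of centre, with no force. I'll nudge it and continue down.

step_arm(linear=[[-0.6,0.7,0],[0,0,2],[0,0,2],[0,0,1],[0,0,0]], delta_rot=[[0,0,0],[0,0,0],[0,0,0],[0,0,0],[0,0,0]], grip=[10,10,10,10,10])

```text
time_s: 12.38
tcp_pos: [0.5246, 0.3197, 0.1244]
ee_rot: [[-0.993, -0.115, -0.0], [-0.115, 0.993, -0.0], [0.0, -0.0, -1.0]]
wrist_force: [1.3, -0.3, -0.7]
gripper_width: 0.196
gripper_force: 30.0
```

```bash
python3 -c "
from h import *
go(None)"
```

```text
t 12.375 tcp [0.5246 0.3197 0.1244] yawY 96.58 tilt z [-3.e-04 -3.e-04 -1.e+00] F [ 1.3 -0.3 -0.7] M [-0.01 -0.01 -0.  ] w 17.0 gf 30.0 j [  46.4   25.8   -8.7   -0.   -55.6 -129.9]
```

step_arm(linear=[[0,0,2],[0,0,0]], delta_rot=[[0,0,0],[0,0,0]], grip=[10,10])

```text
time_s: 12.62
tcp_pos: [0.5247, 0.3199, 0.1224]
ee_rot: [[-0.993, -0.115, -0.0], [-0.115, 0.993, 0.0], [0.0, 0.0, -1.0]]
wrist_force: [-0.4, 0.4, 0.2]
gripper_width: 0.197
gripper_force: 30.0
```

step_arm(linear=[[0,0,2],[0,0,0]], delta_rot=[[0,0,0],[0,0,0]], grip=[10,10])

```text
time_s: 12.88
tcp_pos: [0.5248, 0.3199, 0.1205]
ee_rot: [[-0.993, -0.115, 0.0], [-0.115, 0.993, 0.0], [-0.0, 0.0, -1.0]]
wrist_force: [0.2, 0.6, -2.0]
gripper_width: 0.196
gripper_force: 30.0
```

```bash
python3 -c "
from h import *
go(None)"
```

```text
t 12.875 tcp [0.5248 0.3199 0.1205] yawY 96.58 tilt z [ 3.e-04  3.e-04 -1.e+00] F [ 0.2  0.6 -2. ] M [ 0.14 -0.13 -0.  ] w 17.1 gf 30.0 j [  46.4   26.    -8.9   -0.   -55.1 -129.9]
```

step_arm(linear=[[0,0,2],[0,0,1],[0,0,0]], delta_rot=[[0,0,0],[0,0,0],[0,0,0]], grip=[10,10,10])

```text
time_s: 13.25
tcp_pos: [0.5248, 0.3199, 0.1174]
ee_rot: [[-0.993, -0.115, 0.0], [-0.115, 0.993, 0.0], [-0.0, 0.0, -1.0]]
wrist_force: [0.4, -0.1, 0.1]
gripper_width: 0.194
gripper_force: 30.0
```

step_arm(linear=[[0,0,2],[0,0,1],[0,0,0]], delta_rot=[[0,0,0],[0,0,0],[0,0,0]], grip=[10,10,10])

```text
time_s: 13.62
tcp_pos: [0.5248, 0.3198, 0.1144]
ee_rot: [[-0.993, -0.115, 0.0], [-0.115, 0.993, 0.0], [-0.0, 0.0, -1.0]]
wrist_force: [-0.2, 1.4, 1.9]
gripper_width: 0.196
gripper_force: 30.0
```

```bash
python3 -c "
from h import *
go(None)"
```

```text
t 13.625 tcp [0.5248 0.3198 0.1144] yawY 96.58 tilt z [ 1.e-04  1.e-04 -1.e+00] F [-0.2  1.4  1.9] M [ 0.11 -0.19  0.  ] w 17.1 gf 30.0 j [  46.4   26.3   -9.3    0.   -54.3 -129.9]
```

step_arm(linear=[[0,0,1],[0,0,1],[0,0,0]], delta_rot=[[0,0,0],[0,0,0],[0,0,0]], grip=[10,10,10])

```text
time_s: 14.0
tcp_pos: [0.5247, 0.3198, 0.1123]
ee_rot: [[-0.993, -0.115, -0.0], [-0.115, 0.993, 0.0], [0.0, 0.0, -1.0]]
wrist_force: [0.9, -0.4, 0.5]
gripper_width: 0.194
gripper_force: 30.0
```

```bash
python3 -c "
from h import *
go(None)"
```

```text
t 14.0 tcp [0.5247 0.3198 0.1123] yawY 96.58 tilt z [-0.  0. -1.] F [ 0.9 -0.4  0.5] M [ 0.14 -0.26  0.01] w 16.9 gf 30.0 j [  46.4   26.5   -9.5   -0.   -54.1 -129.9]
```

step_arm(linear=[[0,0,1],[0,0,1],[0,0,0]], delta_rot=[[0,0,0],[0,0,0],[0,0,0]], grip=[10,10,10])

```text
time_s: 14.38
tcp_pos: [0.5247, 0.3198, 0.1103]
ee_rot: [[-0.993, -0.114, -0.0], [-0.114, 0.993, 0.0], [0.0, 0.0, -1.0]]
wrist_force: [1.2, 0.4, 1.2]
gripper_width: 0.199
gripper_force: 30.0
```

step_arm(linear=[[0,0,1],[0,0,0]], delta_rot=[[0,0,0],[0,0,0]], grip=[10,10])

```text
time_s: 14.62
tcp_pos: [0.5247, 0.3198, 0.1093]
ee_rot: [[-0.993, -0.114, -0.0], [-0.114, 0.993, 0.0], [0.0, 0.0, -1.0]]
wrist_force: [1.0, 0.5, 1.0]
gripper_width: 0.199
gripper_force: 30.0
```

```bash
python3 -c "
from h import *
go(None)"
```

```text
t 14.625 tcp [0.5247 0.3198 0.1093] yawY 96.57 tilt z [-1.e-04  0.e+00 -1.e+00] F [1.  0.5 1. ] M [ 0.07 -0.41 -0.03] w 17.3 gf 30.0 j [  46.4   26.7   -9.6   -0.   -53.7 -129.9]
```

step_arm(linear=[[-0.4,0,1],[0,0,1],[0,0,0]], delta_rot=[[0,0,0],[0,0,0],[0,0,0]], grip=[10,10,10])

```text
time_s: 15.0
tcp_pos: [0.5249, 0.3197, 0.1072]
ee_rot: [[-0.993, -0.114, -0.0], [-0.114, 0.993, -0.0], [0.001, -0.0, -1.0]]
wrist_force: [0.5, 0.3, 1.5]
gripper_width: 0.199
gripper_force: 30.0
```

step_arm(linear=[[0,0,1],[0,0,1],[0,0,0]], delta_rot=[[0,0,0],[0,0,0],[0,0,0]], grip=[10,10,10])

```text
time_s: 15.38
tcp_pos: [0.525, 0.3196, 0.1054]
ee_rot: [[-0.993, -0.114, -0.0], [-0.114, 0.993, -0.0], [0.0, -0.0, -1.0]]
wrist_force: [0.6, -0.2, 1.9]
gripper_width: 0.198
gripper_force: 30.0
```

Run:
```python
from h import *
go(None)
c=capture("scene");save(c,"s6.png",(190,195,240,255),10);go(None)
```

```text
t 15.375 tcp [0.525  0.3196 0.1054] yawY 96.57 tilt z [-3.e-04 -4.e-04 -1.e+00] F [ 0.6 -0.2  1.9] M [-0.21 -0.02  0.02] w 17.2 gf 30.0 j [  46.4   26.9   -9.8    0.   -53.3 -129.8]
t 15.425 tcp [0.525  0.3196 0.1054] yawY 96.57 tilt z [-3.e-04 -4.e-04 -1.e+00] F [-0.1  0.4  1.2] M [-0.14 -0.05  0.02] w 17.3 gf 30.0 j [  46.4   26.9   -9.8    0.   -53.3 -129.8]
```

View pics/s6.png

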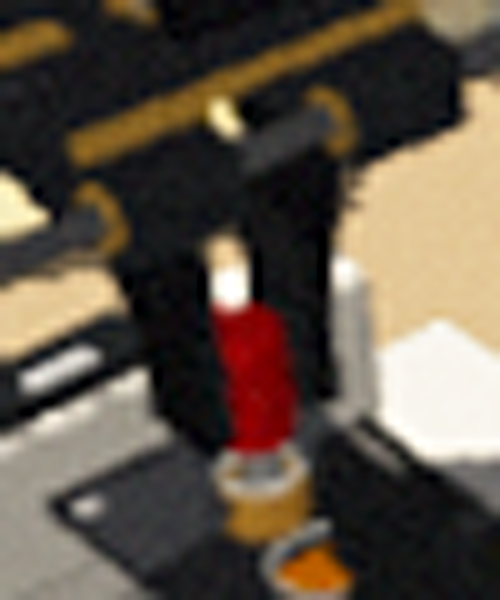

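The pin is well inside the bush, with the shoulder about 9 mm above the washer at crop (265,455), and the force is small. I'll carry on.

step_arm(linear=[[0,0,1],[0,0,1],[0,0,1],[0,0,0]], delta_rot=[[0,0,0],[0,0,0],[0,0,0],[0,0,0]], grip=[10,10,10,10])

```text
time_s: 15.92
tcp_pos: [0.5252, 0.3196, 0.1022]
ee_rot: [[-0.993, -0.114, -0.0], [-0.114, 0.993, -0.0], [0.0, -0.0, -1.0]]
wrist_force: [1.7, -1.7, 2.8]
gripper_width: 0.197
gripper_force: 30.0
```

step_arm(linear=[[0,0,1],[0,0,1],[0,0,0]], delta_rot=[[0,0,0],[0,0,0],[0,0,0]], grip=[10,10,10])

```text
time_s: 16.3
tcp_pos: [0.5251, 0.3197, 0.1002]
ee_rot: [[-0.993, -0.114, -0.0], [-0.114, 0.993, -0.0], [0.0, -0.0, -1.0]]
wrist_force: [1.1, -2.8, 2.3]
gripper_width: 0.197
gripper_force: 30.0
```

```bash
python3 -c "
from h import *
go(None)"
```

```text
t 16.3 tcp [0.5251 0.3197 0.1002] yawY 96.57 tilt z [-2.e-04 -2.e-04 -1.e+00] F [ 1.1 -2.8  2.3] M [-0.68 -0.41 -0.  ] w 17.1 gf 30.0 j [  46.4   27.2  -10.1   -0.   -52.6 -129.8]
```

step_arm(linear=[[-0.2,-0.5,1],[0,0,1],[0,0,0]], delta_rot=[[0,0,0],[0,0,0],[0,0,0]], grip=[10,10,10])

```text
time_s: 16.68
tcp_pos: [0.5252, 0.3195, 0.0982]
ee_rot: [[-0.993, -0.114, -0.0], [-0.114, 0.993, 0.0], [0.0, 0.0, -1.0]]
wrist_force: [1.1, -1.5, 1.2]
gripper_width: 0.195
gripper_force: 30.0
```

step_arm(linear=[[0,0,1],[0,0,1],[0,0,0]], delta_rot=[[0,0,0],[0,0,0],[0,0,0]], grip=[10,10,10])

```text
time_s: 17.05
tcp_pos: [0.5253, 0.3194, 0.0963]
ee_rot: [[-0.993, -0.115, -0.0], [-0.115, 0.993, 0.0], [0.0, 0.0, -1.0]]
wrist_force: [0.4, -0.9, 1.8]
gripper_width: 0.197
gripper_force: 30.0
```

```bash
python3 -c "
from h import *
go(None)"
```

```text
t 17.05 tcp [0.5253 0.3194 0.0963] yawY 96.58 tilt z [-1.e-04  1.e-04 -1.e+00] F [ 0.4 -0.9  1.8] M [-0.25 -0.2   0.04] w 17.2 gf 30.0 j [  46.4   27.5  -10.4   -0.   -52.1 -129.8]
```

Near home. Half-millimetre steps now.

step_arm(linear=[[0,0,0.5],[0,0,0]], delta_rot=[[0,0,0],[0,0,0]], grip=[10,10])

```text
time_s: 17.3
tcp_pos: [0.5254, 0.3195, 0.0962]
ee_rot: [[-0.993, -0.115, 0.0], [-0.115, 0.993, 0.0], [-0.0, 0.0, -1.0]]
wrist_force: [-0.7, -0.4, 3.5]
gripper_width: 0.194
gripper_force: 30.0
```

step_arm(linear=[[0,0,0.5],[0,0,0]], delta_rot=[[0,0,0],[0,0,0]], grip=[10,10])

```text
time_s: 17.55
tcp_pos: [0.5255, 0.3194, 0.0961]
ee_rot: [[-0.993, -0.115, 0.0], [-0.115, 0.993, 0.0], [-0.0, 0.0, -1.0]]
wrist_force: [-1.2, -0.7, 5.1]
gripper_width: 0.2
gripper_force: 30.0
```

The shoulder is on the washer and the stiffness is about 3.5 N/mm. I'll build up to about 20 N.

step_arm(linear=[[0,0,1],[0,0,1],[0,0,0]], delta_rot=[[0,0,0],[0,0,0],[0,0,0]], grip=[10,10,10])

```text
time_s: 17.92
tcp_pos: [0.5256, 0.3195, 0.0959]
ee_rot: [[-0.993, -0.115, 0.001], [-0.115, 0.993, 0.0], [-0.001, 0.0, -1.0]]
wrist_force: [-3.2, -1.7, 12.9]
gripper_width: 0.197
gripper_force: 30.0
```

step_arm(linear=[[0,0,1],[0,0,0]], delta_rot=[[0,0,0],[0,0,0]], grip=[10,10])

```text
time_s: 18.18
tcp_pos: [0.5257, 0.3195, 0.0957]
ee_rot: [[-0.993, -0.116, 0.002], [-0.116, 0.993, 0.0], [-0.002, 0.0, -1.0]]
wrist_force: [-5.4, -3.0, 17.2]
gripper_width: 0.196
gripper_force: 30.0
```

step_arm(linear=[[0.7,0,0.9],[0,0,0],[0,0,0],[0,0,0],[0,0,0],[0,0,0]], delta_rot=[[0,0,0],[0,0,0],[0,0,0],[0,0,0],[0,0,0],[0,0,0]], grip=[10,10,10,10,10,10])

```text
time_s: 18.92
tcp_pos: [0.5256, 0.3195, 0.0957]
ee_rot: [[-0.993, -0.116, 0.003], [-0.116, 0.993, 0.001], [-0.003, 0.001, -1.0]]
wrist_force: [-4.8, -2.7, 18.6]
gripper_width: 0.199
gripper_force: 30.0
```

```bash
python3 -c "
from h import *
go(None)"
```

```text
t 18.925 tcp [0.5256 0.3195 0.0957] yawY 96.66 tilt z [ 3.3e-03  9.0e-04 -1.0e+00] F [-4.8 -2.7 18.6] M [-1.08  1.29  0.04] w 17.3 gf 30.0 j [ 4.640e+01  2.750e+01 -1.060e+01  1.000e-01 -5.180e+01 -1.298e+02]
```

step_arm(linear=[[0,0,0.6],[0,0,0],[0,0,0],[0,0,0],[0,0,0],[0,0,0]], delta_rot=[[0,0,0],[0,0,0],[0,0,0],[0,0,0],[0,0,0],[0,0,0]], grip=[10,10,10,10,10,10])

```text
time_s: 19.68
tcp_pos: [0.5257, 0.3195, 0.0956]
ee_rot: [[-0.993, -0.116, 0.004], [-0.116, 0.993, 0.001], [-0.004, 0.0, -1.0]]
wrist_force: [-5.9, -3.5, 20.8]
gripper_width: 0.199
gripper_force: 30.0
```

step_arm(linear=[[0,0.4,-2],[0,0,-2],[0,0,-0.8],[0,0,0]], delta_rot=[[0,0,0],[0,0,0],[0,0,0],[0,0,0]], grip=[10,10,10,10])

```text
time_s: 20.18
tcp_pos: [0.5252, 0.3195, 0.096]
ee_rot: [[-0.993, -0.115, 0.001], [-0.115, 0.993, -0.0], [-0.001, -0.0, -1.0]]
wrist_force: [3.5, -3.6, 3.0]
gripper_width: 0.2
gripper_force: 30.0
```

```bash
python3 -c "
from h import *
go(None)"
```

```text
t 20.175 tcp [0.5252 0.3195 0.096 ] yawY 96.59 tilt z [ 9.e-04 -2.e-04 -1.e+00] F [ 3.5 -3.6  3. ] M [-0.99 -0.95  0.01] w 17.4 gf 30.0 j [ 4.640e+01  2.750e+01 -1.050e+01  1.000e-01 -5.200e+01 -1.299e+02]
```

step_arm(linear=[[-0.7,-0.8,0],[0,0,0],[0,0,0],[0,0,0],[0,0,-10],[0,0,-50],[0,0,-60],[0,-60,0],[0,-60,0],[0,-60,0]], delta_rot=[[0,0,0],[0,0,0],[0,0,0],[0,0,0],[0,0,0],[0,0,0],[0,0,0],[0,0,0],[0,0,0],[0,0,0]], grip=[10,40,40,40,40,40,40,40,40,40])

```text
time_s: 21.42
tcp_pos: [0.546, 0.1387, 0.2169]
ee_rot: [[-0.993, -0.115, 0.001], [-0.115, 0.993, 0.001], [-0.001, 0.001, -1.0]]
wrist_force: [1.1, -0.2, -0.2]
gripper_width: 0.458
gripper_force: 0.0
```

Run:
```python
from fit import *
go(None)
cams=run((.4635,.3118),6.6,use=("green","violet","clear","red","blue"))
x=cv2.resize(cams["top"]["img"][175:275,190:290],(400,400),interpolation=cv2.INTER_CUBIC)
y=cv2.resize(cams["scene"]["img"][215:315,180:280],(400,400),interpolation=cv2.INTER_CUBIC)
cv2.imwrite("pics/crop7.png",np.hstack([x,y])[:,:,::-1])
```

```text
t 21.425 tcp [0.546  0.1387 0.2169] yawY 96.63 tilt z [ 1.4e-03  8.0e-04 -1.0e+00] F [ 1.1 -0.2 -0.2] M [-0.03 -0.16  0.04] w 39.9 gf 0.0 j [  30.7   16.2   -8.9   -0.   -64.7 -114.1]
top green [219.6 222.7] None 0
top violet [220.5 233.9] None 0
top clear [230.8 238.3] None 0
top red [240.2 231.4] [240.2 231.3] 46
top blue [239.1 220.2] [239.7 220.4] 40
scene green [215.2 262.5] [215.4 263.1] 66
scene violet [224.6 270.4] [225.  270.5] 84
scene clear [241.8 267.9] [243.6 268.4] 63
scene red [248.7 257.7] [249.  257.8] 74
scene blue [239.1 250.3] [242.  250.2] 34
None [0.4622 0.3106 6.3547] [ 0.3  0.6 -0.2  0.3  0.6 -0.5  0.3  0.  -1.1 -0.4  0.5  0.  -2.1  0.2]
top [0.4647 0.3111 4.0059] [ 0.   0.2 -0.  -0.2]
scene [0.4615 0.3104 5.5553] [ 0.8 -0.5  0.4  0.1 -1.  -0.2  0.7  0.3 -1.7  0.4]
```

View pics/crop7.png

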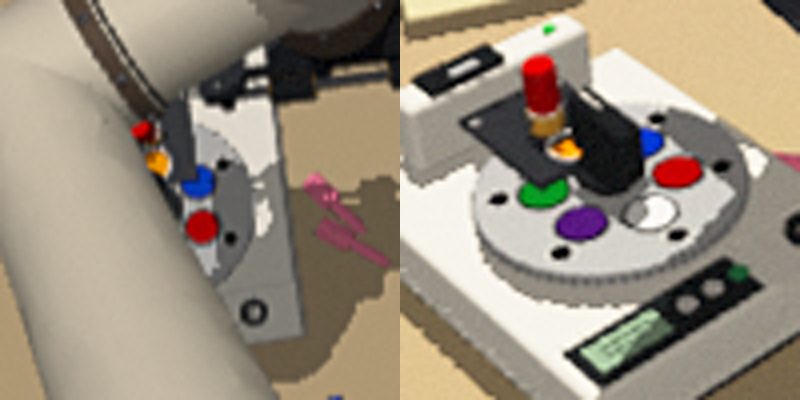

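The pin stands upright with its shoulder down on the bush at scene crop (540,90). Amber is in the window at (565,150), and the gripper is clear. I'm handing the job in.

```bash
python3 -c "
from station import finish_job
print(finish_job())"
```

```text
the job is handed in; nothing more can be done
None
```

The wheel was turned to amber, and the red index pin is in the bush with its shoulder on the washer after a held push of about 20 N; the gripper was clear when I handed the job in, and no verdict was shown.

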